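# Gauge the depth of a ferrule seat

## Task

Slide the aluminium manifold block along the dark steel plate until it is square and home against both steel stops, the long rail and the short end stop. Then take the yellow depth gauge off its blue rest and, upright and with its foot lengthwise along the block, set its spindle into the red-ringed seat until the foot sits flat on the block, pressing gently. Finish like that, still holding the gauge there with a light push so that it can be read, and leave the things lying about where they are.

Things in the scene. Friction and masses are not known exactly. Their poses are not given: they have to be found in the camera images.
- plate: Dark steel plate, fixed, 200 (x) x 250 (y) x 12 mm high, origin under its centre; x points away from the robot to the long rail, y left along it. Two bright steel stops rise 14 mm above its top: the rail (inner face at x = +70 mm, from y = -105 to +65 mm) and the end stop at the right (inner face at y = -100 mm, from x = 14 to 62 mm).
- stop_corner (a point): Where the inner faces of the two stops would meet, at the height of the plate's top; axes as the plate's (x into the rail, -y into the end stop, z up). With the block home against both stops its centre lies at (-28, +65, +15) mm in this frame.
- manifold: Aluminium block, loose, 0.6 kg, 56 (x) x 130 (y) x 30 mm high, flat sides, askew on the plate (up to 15 degrees) and clear of the stops; origin at its underside's centre, y along its length. Its far side goes against the rail, its right end against the end stop. Three seats, 13 mm across, 9 mm deep, in its top at y = +34, 0, -34 mm; the left one (+34) has a red ring.
- manifold_center (a point): Centre of the manifold block, half-way up (15 mm above the plate, 15 mm below its top face); axes as the block's.
- marked_seat (a point): Centre of the mouth of the red-ringed seat, level with the top face of the block; axes as the block's. The flat bottom of the seat lies 9 mm below it.
- gauge_rest: Blue rest on a grey base, fixed, 74 x 104 x 42 mm high, origin under its centre. The gauge stands on it, spindle hanging free in a well 19 mm across and 26 mm deep, foot between two 3 mm high ribs along its length; the gauge lifts straight up (20 mm frees it).
- depth_gauge: Depth gauge, loose, 0.3 kg, upright on the rest; origin at the centre of its foot's flat underside, z up, y along the foot. Steel foot 18 (x) x 64 (y) x 9 mm high; yellow flat-sided housing 22 (x) x 44 (y) mm, 14 to 70 mm above the underside, display on the -x face; spindle cap on top up to 79 mm (rises as the spindle goes in). Grip its flanks (44 mm) or front and back (22 mm).
- gauge_center (a point): Centre of the gauge's yellow housing, the place to grip it, 43 mm above the underside of the foot; axes as the gauge's.
- gauge_tip (a point): Lower end of the 5 mm thick spindle, 16 mm below the underside of the foot while free (59 mm below the housing's centre).
- gauge_spindle (a joint): How far the sprung spindle is pushed in, m: 0 free, at most 0.018. The spring pushes with 1.2 N at 0, 2.3 N at 0.007. With the foot flat on the block and the spindle on the bottom of the seat it reads 0.0065 to 0.007; on the plain top of the block it would read 0.016.
- steel_union: Bystander: steel tube union, 16 x 36 x 14 mm, right of the plate.
- brass_union: Bystander: brass tube union, 16 x 36 x 14 mm, right of the plate.
- ferrule_tin: Bystander: flat white round tin, 55 mm across, 18 mm high, right of the plate.
- septa_jar: Bystander: white jar with green lid, 39 mm across, 47 mm high, right of the plate.
- wrench_a: Bystander: small open-end wrench, 117 mm long, right of the plate.
- wrench_b: Bystander: open-end wrench, 141 mm long, right of the plate.
- reagent_amber_b: Bystander: amber bottle with white cap, 48 mm across, 102 mm high, behind the rest.
There are look-alikes about, which are no part of the job. What is meant by the gauge_rest is not turquoise, and is the larger of those in its own colour.

How it is judged:
By the outcome, as a careful person would: the job done as asked, in the order asked, and still so for the second after the job is handed in, while the arm keeps its last pose, push and grip.
It also fails if it takes over 58 s, if anything falls off the work surface, if the arm or the gripper's body presses on something with over 40 N, if the wrist force passes 120 N, or if a joint passes its speed limit or range.

## Robot

A 6-joint arm with a two-finger parallel gripper is mounted at the origin on a cart in front of the work surface, level with it; the furniture and walls round the work are solid. World frame = base frame: x ahead of the robot, y to its left, z up, the work surface at z = 0. Lengths are in m, angles in rad, forces in N, time in s.
With the tool pointing down it reaches from about 0.35 to 0.975 m from the base axis. Payload 4.9 kg.
Tool frame: the origin (TCP) lies midway between the tips of the shut fingers; the grasp point (between the pads) lies 19 mm behind it; z points along the fingers, y is the line along which they close (so a half turn about z gives the same grasp; the last joint's range is limited). The gripper opens to 85 mm and grips with 20 to 120 N. Pads are 22 mm wide; open, the fingers measure 114 mm over their backs; the gripper's body (76 mm by 85 mm) begins 54 mm behind the grasp point. The pads swing forward as they close: fully open they stand 13 mm farther back than shut.
Start: joints at [1.011, 0.053, 1.613, -0, 1.476, -0.119], TCP at [0.267, 0.565, 0.231] pointing down, gripper open.
Joint ranges: [-3.01, 3.01], [-1.01, 2.22], [0.06, 2.58], [-1.02, 4.17], [0.09, 2.62], [-3.14, 3.14]. Speed limits (rad/s): [2.57, 2.57, 3.14, 3.14, 3.14, 3.14].

## Interface

Orientations are given as a unit quaternion [w, x, y, z].
In Python, from plant import state, grab_frame, camera_info, job_done, spot_in, masks_of, pinpoint gives the robot as it stands.
- The arm moves only by the shell command python3 -m handwheel 'ROWS' [OPENING]. ROWS is JSON, a list that holds one entry, the list of rows, each a list of 6 numbers: the shift along the world's x, y, z in m, then the turn, a rotation vector about the world's x, y, z in degrees. In form: [[[tx, ty, tz, ax, ay, az], ...]]. A call has 1 to 20 rows; each row shifts and turns the commanded pose from where the row before left it; what a row does not reach is not made up. A row lasts 1/12 s, in which the tool goes at most 41.7 mm and 7.16 degrees, less where a joint would pass 70% of its speed; a pose out of reach is approached as far as the arm can. A call is refused whole if a number of a shift passes 0.0417 or a number of a turn 7.16, either way. A call with a gripper value outside its range is refused whole. OPENING is the opening, from 0 (shut) to 1 (fully open), set as the call begins (- or left out, the last holds). The fingers move at their own pace and stop on an object; the grip force is fixed at half the most. Time passes only in rows, so rows that do not move let the fingers close. It gives the time, the measured TCP pose, the force, the opening and the grip force at its end, in the units of the state.
- state(): the state, without advancing time (a new reading comes with each control period).
- grab_frame(name): name is "scene" or "top" or "wrist"; returns (picture, depth): 384x512x3 uint8, blue, green, red; 384x512 float32, m along the optical axis (not along the pixel's ray), 0 where there is no reading.
- camera_info(name): a dict with "fx", "fy", "cx", "cy" (pixels), "T" (4x4, takes a point from camera to world coordinates). Camera axes: x right, y up, looking along -z (the intrinsics and any distortion apply to the point x, -y, -z); pixel columns grow to the right and rows downward; lengths in m; the calibration is good to about 2 mm. A picture is of the moment at which its call begins: read the wrist's pose just before it. camera_info takes no time and is no camera call; for the wrist camera it gives the pose at the moment of the call.
- job_done(): hands the job in; it is judged then, once.
Trained networks look in the newest picture that a camera, given by its name, has taken for a name from the list of things; names that differ only in an ending like _2 or _b are one class to them, and where a whole thing is asked for, a point or a joint stands for the part that bears it (a point fixed in the world has none). Each returns a list of dicts, best first, with "conf" (0 to 1); they miss things now and then, are a little off and sometimes report something else, mostly with a low value. They report only what shows in the picture. A call takes as long as a camera call. They do not tell look-alikes from the thing itself.
- spot_in(camera, thing): "box" ([left, top, width, height] in pixels, round what is visible of it).
- masks_of(camera, thing): "region" (384x512 bool, what is visible of it) and "box" ([left, top, width, height] in pixels, round what is visible of it).
- pinpoint(camera, thing): "position" ([column, row] in pixels: a listed point, or the origin of a listed thing).
The state is a dict: "time": time; "joint_pos": joint angles; "joint_vel": joint speeds; "joint_efforts": joint torques, N m; "tool_pos": TCP position; "tool_rot": TCP orientation; "contact_force": force on the tool from outside, world axes, zero at the start; "ft_torque": the same for the moment, N m; "gripper_width": opening from 0.0 (shut) to 1.0 (fully open); "grasp_force": force on a finger pad.
Only numpy, scipy, OpenCV 4.12 (cv2) and the standard library are available. Lean on these libraries where they do the work, as an engineer would, in place of code of your own. Each camera call takes 0.05 s, during which the arm holds its last target. There are 200 camera calls.

## Working session

There is one attempt and no reset: what is moved stays moved. The work goes in short steps, Python scripts to look and compute and a shell command to move; the robot and the scene stay as the last step left them, time stands still between calls to the robot, and variables do not carry over. Pictures are saved under pics/ and viewed, at most 10 in all, crops included, and the job is handed in when it is done.

```bash
mkdir -p pics; ls; cat > h.py <<'E'
import numpy as np, cv2
from plant import *
def world(ci,D,u,v):
    z=D[int(round(v)),int(round(u))]
    return pt(ci,u,v,z)
def pt(ci,u,v,z):
    p=np.array([(u-ci["cx"])/ci["fx"]*z,-(v-ci["cy"])/ci["fy"]*z,-z,1]); return (np.array(ci["T"])@p)[:3]
def cloud(ci,D):
    v,u=np.mgrid[:D.shape[0],:D.shape[1]]
    P=np.stack([(u-ci["cx"])/ci["fx"]*D,-(v-ci["cy"])/ci["fy"]*D,-D,np.ones_like(D)],-1)
    return (P@np.array(ci["T"]).T)[...,:3]
def onz(ci,u,v,h):
    a=pt(ci,u,v,0);b=pt(ci,u,v,1);return a+(b-a)*(h-a[2])/(b[2]-a[2])
E
python3 - <<'E'
from h import *
s=state();print(s)
ims=[]
for c in("scene","top"):
    I,D=grab_frame(c);ci=camera_info(c);print(c,{k:(np.round(v,3).tolist() if k=="T" else v) for k,v in ci.items()})
    cv2.imwrite(f"pics/{c}0.png",I);np.savez(f"{c}0.npz",D=D,I=I)
    for t in("manifold","marked_seat","gauge_rest","depth_gauge","gauge_center","stop_corner","plate"):
        for d in pinpoint(c,t)[:3]:
            u,v=d["position"];
            if 0<=u<511 and 0<=v<383: print(c,t,round(d["conf"],2),np.round([u,v]),np.round(world(ci,D,u,v),3))
E
```

```text
pics
{'time': 0.0, 'joint_pos': array([ 1.01098458e+00,  5.33624914e-02,  1.61432459e+00, -2.02873475e-05,
        1.47600630e+00, -1.19043087e-01]), 'joint_vel': array([ 3.28755941e-04,  1.00870766e-03,  1.80857436e-04, -9.13290736e-04,
        1.87766429e-04,  1.72009343e-05]), 'joint_efforts': array([ 4.38031439e-04, -3.93690491e+01, -3.70175207e+01, -8.25811594e-05,
        7.19795848e-03,  1.47095068e-05]), 'tool_pos': array([0.26633429, 0.5647062 , 0.23004126]), 'tool_rot': array([-3.40196066e-04,  2.18603608e-01,  9.75813178e-01, -9.93801491e-04]), 'contact_force': array([-0.66827482, -0.56291529, -0.26021467]), 'ft_torque': array([-0.01290877,  0.01218096,  0.00242879]), 'grasp_force': 0.0, 'gripper_width': 0.995896991106954}
scene {'fx': 367.90413470782073, 'fy': 367.90413470782073, 'cx': 257.03563065996406, 'cy': 192.49026921191995, 'T': [[0.779, 0.432, -0.454, -0.073], [-0.627, 0.533, -0.568, -0.753], [-0.003, 0.728, 0.686, 0.921], [0.0, 0.0, 0.0, 1.0]]}
scene manifold 0.85 [262. 203.] [ 0.493 -0.074  0.041]
scene marked_seat 0.68 [257. 191.] [ 0.515 -0.018  0.04 ]
scene g
[... 664 characters left out ...]
], [-0.013, 0.094, 0.995, 1.331], [0.0, 0.0, 0.0, 1.0]]}
top manifold 0.82 [250. 185.] [ 0.505 -0.045  0.042]
top marked_seat 0.63 [246. 187.] [ 0.5   -0.032  0.039]
top marked_seat 0.24 [170. 199.] [0.452 0.232 0.055]
top gauge_rest 0.77 [165. 201.] [0.444 0.239 0.094]
top gauge_rest 0.64 [288. 166.] [ 0.578 -0.181  0.029]
top gauge_rest 0.56 [142. 238.] [0.316 0.325 0.048]
top depth_gauge 0.6 [163. 199.] [0.449 0.24  0.116]
top depth_gauge 0.4 [369. 206.] [ 0.438 -0.472  0.006]
top gauge_center 0.43 [156. 202.] [0.443 0.282 0.048]
top stop_corner 0.76 [291. 168.] [ 0.572 -0.193  0.012]
top stop_corner 0.52 [250. 183.] [ 0.512 -0.048  0.044]
top plate 0.56 [260. 184.] [ 0.511 -0.08   0.045]
```

View pics/scene0.png

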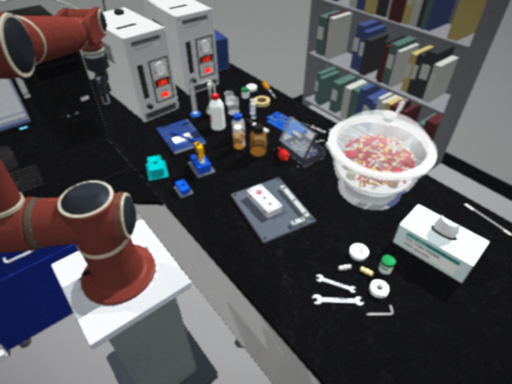

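View pics/top0.png

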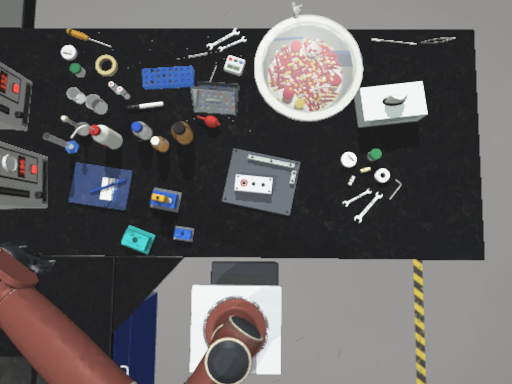

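Scene: the blue rest bearing the yellow gauge is at (200,160), top (165,200). Look-alikes are the turquoise rest at scene (157,167) / top (138,239) and a smaller blue block at scene (182,187) / top (184,234). I choose the larger blue one with the gauge. The block is at top (253,184), red ring at its left end (244,183).

```bash
python3 - <<'E'
from h import *
z=np.load("top0.npz");I,D=z["I"],z["D"];ci=camera_info("top");C=cloud(ci,D)
def fit(m,n):
    k,l,st,_=cv2.connectedComponentsWithStats(m.astype(np.uint8))
    j=1+np.argmax(st[1:,4]);P=C[l==j];r=cv2.minAreaRect((P[:,:2]*1000).astype(np.float32));print(n,len(P),r,"z",np.median(P[:,2]))
def roi(u0,u1,v0,v1):
    m=np.zeros(D.shape,bool);m[v0:v1,u0:u1]=1;return m
Z=C[...,2]
fit(roi(215,305,145,220)&(Z>.034)&(Z<.055),"block")
fit(roi(215,305,145,220)&(Z>.006)&(Z<.055),"plate")
fit(roi(215,305,145,220)&(Z>.019)&(Z<.032),"rail")
fit(roi(145,190,180,220)&(Z>.02),"rest")
fit(roi(145,190,180,220)&(Z>.075),"gauge")
w=camera_info("wrist");s=state();print(s["tool_pos"]);print(np.round(w["T"],3),w["fx"],w["cx"],w["cy"])
S=cv2.imread("pics/scene0.png")[135:205,135:225];T=I[180:250,115:205]
cv2.imwrite("pics/c1.png",np.hstack([cv2.resize(S,(400,311),interpolation=2),cv2.resize(T,(400,311),interpolation=2)]))
E
```

```text
block 579 ((512.53662109375, -58.43621826171875), (129.6332244873047, 57.18370819091797), 85.06461334228516) z 0.042615273151130006
plate 3777 ((523.54296875, -85.77647399902344), (256.2402038574219, 208.83920288085938), 80.50862121582031) z 0.0137736857075208
rail 221 ((597.2581176757812, -120.6593017578125), (169.81570434570312, 22.086650848388672), 76.74190521240234) z 0.026669970674628507
rest 365 ((454.6684875488281, 258.556640625), (86.96166229248047, 49.85945510864258), 79.6082763671875) z 0.04552387360630772
gauge 109 ((453.9271545410156, 258.4659118652344), (45.33917236328125, 23.531740188598633), 79.62313842773438) z 0.11163866302350867
[0.26663421 0.56524326 0.23129736]
[[ 0.426 -0.86  -0.28   0.194]
 [ 0.905  0.406  0.132  0.599]
 [ 0.    -0.31   0.951  0.375]
 [ 0.     0.     0.     1.   ]] 317.72380646970373 261.51266194260614 196.35565248701053
```

View pics/c1.png

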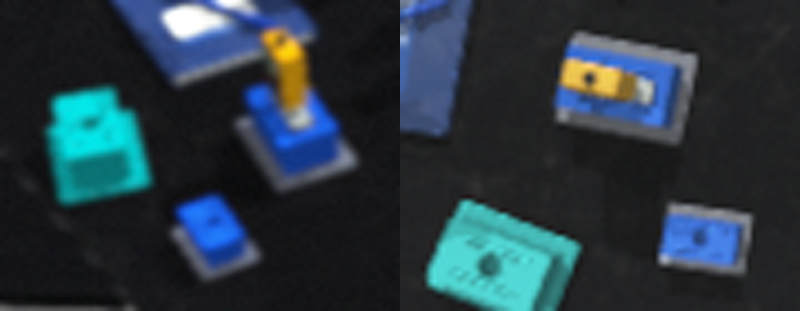

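The crop confirms it: the larger blue rest on a grey base carries the yellow gauge. Next, a wrist view over the gauge, then over the plate.

```bash
python3 -m handwheel '[[[0.0166,-0.038,0.0025,0,0,2],[0.0166,-0.038,0.0025,0,0,2],[0.0166,-0.038,0.0025,0,0,2],[0.0166,-0.038,0.0025,0,0,2],[0.0166,-0.038,0.0025,0,0,2],[0.0166,-0.038,0.0025,0,0,2],[0.0166,-0.038,0.0025,0,0,2],[0.0166,-0.038,0.0025,0,0,2],[0,0,0,0,0,0],[0,0,0,0,0,0],[0,0,0,0,0,0]]]' 1
cat > look.py <<'E'
from h import *
import sys
n=sys.argv[1]
s=state();ci=camera_info("wrist");I,D=grab_frame("wrist")
cv2.imwrite(f"pics/w{n}.png",I);np.savez(f"w{n}.npz",I=I,D=D,T=ci["T"],f=ci["fx"],cx=ci["cx"],cy=ci["cy"],fy=ci["fy"])
print(s["time"],s["tool_pos"],s["tool_rot"])
for t in sys.argv[2:]:
    for d in pinpoint("wrist",t)[:2]:
        u,v=d["position"]
        if 0<=u<511 and 0<=v<383: print(t,round(d["conf"],2),np.round([u,v]),np.round(world(ci,D,u,v),4))
E
python3 look.py g depth_gauge gauge_center gauge_rest
```

```text
time: 1.72
tool_pos: [0.3995, 0.2612, 0.2514]
tool_rot: [0.0, 0.081, 0.997, 0.0]
contact_force: [0.8, 1.4, -0.3]
gripper_width: 1.001
grasp_force: 0.0
1.7167 [0.39950285 0.2612454  0.25144751] [1.40335560e-05 8.11852697e-02 9.96698984e-01 2.94639433e-04]
depth_gauge 0.87 [269. 211.] [0.4403 0.2627 0.0768]
gauge_center 0.61 [269. 226.] [0.4424 0.2617 0.1108]
gauge_rest 0.74 [267. 199.] [0.4375 0.2616 0.0445]
gauge_rest 0.7 [327.  71.] [0.3103 0.3446 0.0426]
```

```bash
python3 -m handwheel '[[[0.0088,-0.04,0.002,0,0,0],[0.0088,-0.04,0.002,0,0,0],[0.0088,-0.04,0.002,0,0,0],[0.0088,-0.04,0.002,0,0,0],[0.0088,-0.04,0.002,0,0,0],[0.0088,-0.04,0.002,0,0,0],[0.0088,-0.04,0.002,0,0,0],[0.0088,-0.04,0.002,0,0,0],[0,0,0,0,0,0],[0,0,0,0,0,0],[0,0,0,0,0,0]]]' 1
python3 look.py p manifold marked_seat stop_corner
cat > fit.py <<'E'
from h import *
def load(n):
    z=np.load(f"w{n}.npz");ci=dict(fx=float(z["f"]),fy=float(z["fy"]),cx=float(z["cx"]),cy=float(z["cy"]),T=z["T"]);return z["I"],z["D"],cloud(ci,z["D"]),ci
def fit(C,m,n,box):
    x,y=C[...,0],C[...,1]
    m=m&(x>box[0])&(x<box[1])&(y>box[2])&(y<box[3])
    k,l,st,_=cv2.connectedComponentsWithStats(m.astype(np.uint8))
    for j in np.argsort(-st[1:,4])[:2]+1:
        P=C[l==j];r=cv2.minAreaRect((P[:,:2]*1000).astype(np.float32));print(n,len(P),np.round(r[0],1),np.round(r[1],1),round(r[2],2),"z",np.round(np.median(P[:,2]),4))
E
python3 - <<'E'
from fit import *
I,D,C,ci=load("g");Z=C[...,2];b=(.38,.54,.18,.34)
fit(C,(Z>.1),"housing",b);fit(C,(Z>.03),"rest",b)
I,D,C,ci=load("p");Z=C[...,2];b=(.38,.68,-.26,.08)
fit(C,(Z>.036)&(Z<.05),"block",b);fit(C,(Z>.006)&(Z<.05),"plate",b);fit(C,(Z>.019)&(Z<.032),"stops",b)
E
```

```text
time: 2.83
tool_pos: [0.4699, -0.0578, 0.267]
tool_rot: [-0.0, 0.08, 0.997, 0.0]
contact_force: [-0.7, 0.0, -0.4]
gripper_width: 1.004
grasp_force: 0.0
2.8333 [ 0.46986728 -0.05779624  0.26697502] [-4.11658743e-04  8.02033512e-02  9.96778375e-01  3.52821268e-04]
manifold 0.97 [267. 190.] [ 0.5024 -0.0566  0.0428]
manifold 0.35 [176. 246.] [ 0.5709 -0.1942  0.0135]
marked_seat 0.81 [293. 196.] [ 0.5181 -0.0256  0.0343]
stop_corner 0.7 [174. 247.] [ 0.5726 -0.1973  0.0119]
housing 16384 [398.1 288. ] [95.7 29.5] 73.92 z 0.3216
housing 3247 [388.8 220.3] [23.  19.6] 27.6 z 0.2908
rest 16384 [398.1 288. ] [95.7 29.5] 73.92 z 0.3216
rest 3750 [453.1 260.6] [86.1 51.4] 79.54 z 0.0504
block 4625 [510.2 -56.7] [130.4  56.8] 85.07 z 0.0428
block 1 [514.6 -23.1] [0. 0.] 0.0 z 0.0363
plate 26976 [522.5 -83.9] [250.5 200.3] 78.74 z 0.0132
stops 1602 [ 594.6 -118.8] [169.9  17.2] 78.81 z 0.0267
stops 472 [ 538.3 -197.3] [17.  48.1] 78.85 z 0.0269
```

View pics/wp.png

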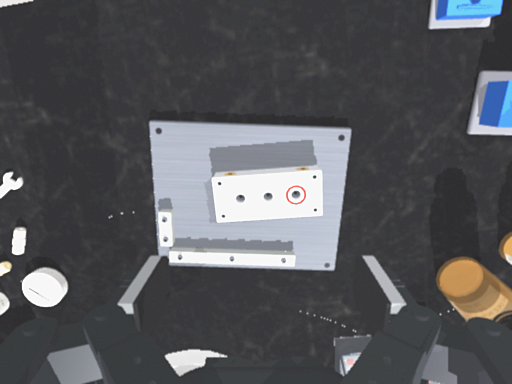

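View pics/wg.png

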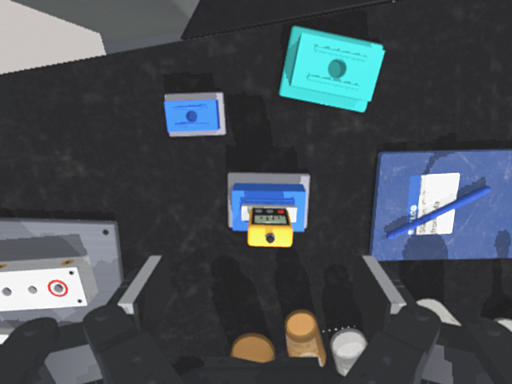

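Wrist pictures: block at (268,195) with the red ring at (295,195) on its left end; rail at (232,258), end stop at (165,228); gauge housing at (270,230) in the large blue rest. The sizes fit the description. Plate yaw is -11.2°, block yaw -4.9°. I'll push the near side with the open fingers.

```bash
python3 -m handwheel '[[[-0.0026,0.0016,-0.032,0,0,-0.25],[-0.0026,0.0016,-0.032,0,0,-0.25],[-0.0026,0.0016,-0.032,0,0,-0.25],[-0.0026,0.0016,-0.032,0,0,-0.25],[-0.0026,0.0016,-0.032,0,0,-0.25],[-0.0026,0.0016,-0.032,0,0,-0.25],[-0.0026,0.0016,-0.032,0,0,-0.25],[-0.0026,0.0016,-0.032,0,0,-0.25],[0,0,-0.005,0,0,0],[0,0,0,0,0,0],[0,0,0,0,0,0]]]' 1
```

```text
time: 3.95
tool_pos: [0.4501, -0.0457, 0.0076]
tool_rot: [0.001, 0.097, 0.995, -0.0]
contact_force: [-0.3, -0.9, -0.3]
gripper_width: 0.995
grasp_force: 0.0
```

```bash
python3 -m handwheel '[[[0.0049,-0.001,-0.003,0,0,0],[0.0049,-0.001,0,0,0,0],[0.0049,-0.001,0,0,0,0],[0.0049,-0.001,0,0,0,0],[0.0049,-0.001,0,0,0,0],[0.0049,-0.001,0,0,0,0],[0.0049,-0.001,0,0,0,0],[0.0049,-0.001,0,0,0,0],[0.0049,-0.001,0,0,0,0],[0.0049,-0.001,0,0,0,0],[0.0049,-0.001,0,0,0,0],[0.0049,-0.001,0,0,0,0],[0.0049,-0.001,0,0,0,0],[0.0039,-0.0008,0,0,0,0],[0.0029,-0.0006,0,0,0,0],[0,0,0,0,0,0]]]' 1
```

```text
time: 5.28
tool_pos: [0.5198, -0.0606, 0.0031]
tool_rot: [-0.0, 0.098, 0.995, -0.0]
contact_force: [-2.0, 0.7, 2.2]
gripper_width: 1.008
grasp_force: 1.3
```

```bash
python3 -m handwheel '[[[0.002,-0.0004,0.001,0,0,0],[0.002,-0.0004,0,0,0,0],[0.002,-0.0004,0,0,0,0],[0.0015,-0.0003,0,0,0,0],[0.001,-0.0002,0,0,0,0],[0,0,0,0,0,0]]]' 1; python3 -m handwheel '[[[0.001,-0.0002,0,0,0,0],[0,0,0,0,0,0]]]'
```

```text
time: 5.78
tool_pos: [0.5283, -0.0621, 0.0042]
tool_rot: [0.0, 0.098, 0.995, -0.0]
contact_force: [-1.9, 0.6, -2.0]
gripper_width: 0.999
grasp_force: 0.9
time: 5.95
tool_pos: [0.5292, -0.0623, 0.0043]
tool_rot: [0.0, 0.098, 0.995, -0.0]
contact_force: [-2.0, 0.7, -1.9]
gripper_width: 1.007
grasp_force: 1.1
```

```bash
python3 -m handwheel '[[[0.001,-0.0002,0,0,0,0],[0,0,0,0,0,0]]]';python3 -c "
from h import *
for c in ('wrist','top'):
  I,D=grab_frame(c);cv2.imwrite(f'pics/x_{c}.png',I);ci=camera_info(c);np.savez('w'+('x' if c=='wrist' else 't')+'.npz',I=I,D=D,T=ci['T'],f=ci['fx'],cx=ci['cx'],cy=ci['cy'],fy=ci['fy'])
from fit import *
for n in 'xt':
  I,D,C,ci=load(n);Z=C[...,2];b=(.45,.64,-.22,.02)
  fit(C,(Z>.036)&(Z<.05),'block'+n,b)
"
```

```text
time: 6.12
tool_pos: [0.5301, -0.0625, 0.0044]
tool_rot: [0.0, 0.098, 0.995, -0.0]
contact_force: [-1.9, 0.6, 0.1]
gripper_width: 1.002
grasp_force: 1.4
blockx 11577 [539.8 -64.4] [113.   45.1] 78.71 z 0.0426
blockx 2 [544.4 -40.4] [0.4 0. ] -99.61 z 0.0362
blockt 1 [530.4 -13.9] [0. 0.] 0.0 z 0.0403
```

```bash
for i in 1 2; do python3 -m handwheel '[[[0.001,-0.0002,0,0,0,0],[0.001,-0.0002,0,0,0,0],[0,0,0,0,0,0]]]'|grep -E "pos|contact";done
```

```text
tool_pos: [0.53, -0.0624, 0.0044]
contact_force: [-11.2, 2.0, 7.9]
tool_pos: [0.5299, -0.0624, 0.0044]
contact_force: [-21.2, 3.1, 16.4]
```

```bash
python3 - <<'E'
from fit import *
I,D,C,ci=load("x");Z=C[...,2]
b=(.45,.66,-.25,.05)
fit(C,(Z>.036)&(Z<.05),'block',b);fit(C,(Z>.019)&(Z<.032),"stops",b)
E
```

```text
block 11577 [539.8 -64.4] [113.   45.1] 78.71 z 0.0426
block 2 [544.4 -40.4] [0.4 0. ] -99.61 z 0.0362
stops 4718 [529.9 -62.3] [113.2  24. ] 78.72 z 0.0263
stops 393 [ 526.9 -186.7] [ 2.9 22.8] 77.99 z 0.022
```

```bash
python3 -m handwheel '[[[-0.01,0.002,0,0,0,0],[-0.014,0.003,0,0,0,0],[0,0,0.03,0,0,0],[0,0,0.03,0,0,0],[0.0217,0.03,0.005,0,0,0],[0.0217,0.03,0,0,0,0],[0.0217,0.03,0,0,0,0],[0.0217,0.03,0,0,0,0],[0,0,0,0,0,0],[0,0,0,0,0,0]]]' 1
python3 - <<'E'
from h import *
ci=camera_info("top");I,D=grab_frame("top");C=cloud(ci,D);s=state()
np.savez("wt.npz",I=I,D=D,T=ci['T'],f=ci['fx'],cx=ci['cx'],cy=ci['cy'],fy=ci['fy'])
from fit import fit
Z=C[...,2];fit(C,(Z>.036)&(Z<.052),'block',(.45,.66,-.25,.05))
b=C[100:160,165:200].reshape(-1,3);b=b[(b[:,2]>.04)&(b[:,2]<.15)];print("bottle",b.min(0),b.max(0))
d=(s["tool_pos"][:2]-[.5225,-.0839]);a=np.radians(-11.2);print("toolXY",d@[np.cos(a),np.sin(a)],d@[-np.sin(a),np.cos(a)])
E
```

```text
time: 7.55
tool_pos: [0.5988, 0.0632, 0.0703]
tool_rot: [0.002, 0.097, 0.995, 0.0]
contact_force: [-0.4, -0.2, -0.6]
gripper_width: 1.0
grasp_force: 0.0
block 560 [569.7 -71.8] [130.   56.7] 78.77 z 0.0427
block 1 [ 564.1 -105.6] [0. 0.] 0.0 z 0.0366
bottle [0.60064875 0.13188323 0.04157909] [0.79414363 0.25971767 0.13674827]
toolXY 0.045524035876270366 0.15791444603922827
```

```bash
python3 -m handwheel '[[[0,0,-0.022,0,0,0],[0,0,-0.022,0,0,0],[0,0,-0.02,0,0,0],[0,0,0,0,0,0]]]' 1;  python3 -m handwheel '[[[-0.001,-0.0049,0,0,0,0],[-0.001,-0.0049,0,0,0,0],[-0.001,-0.0049,0,0,0,0],[-0.001,-0.0049,0,0,0,0],[-0.001,-0.0049,0,0,0,0],[-0.001,-0.0049,0,0,0,0],[-0.001,-0.0049,0,0,0,0],[-0.001,-0.0049,0,0,0,0],[-0.001,-0.0049,0,0,0,0],[-0.001,-0.0049,0,0,0,0],[-0.001,-0.0049,0,0,0,0],[-0.0006,-0.0029,0,0,0,0],[-0.0006,-0.0029,0,0,0,0],[0,0,0,0,0,0]]]' 1
```

```text
time: 7.93
tool_pos: [0.5929, 0.0606, 0.0009]
tool_rot: [-0.004, 0.099, 0.995, -0.0]
contact_force: [-1.2, 0.9, -0.6]
gripper_width: 1.003
grasp_force: 0.0
time: 9.1
tool_pos: [0.5861, 0.0017, 0.0071]
tool_rot: [0.002, 0.098, 0.995, 0.0]
contact_force: [1.2, 3.7, 3.9]
gripper_width: 0.995
grasp_force: 1.8
```

```bash
python3 -m handwheel '[[[-0.0004,-0.002,0,0,0,0],[-0.0004,-0.002,0,0,0,0],[-0.0002,-0.001,0,0,0,0],[-0.0002,-0.001,0,0,0,0],[0,0,0,0,0,0]]]' 1|grep -E "pos|contact";  python3 -m handwheel '[[[-0.0002,-0.001,0,0,0,0],[-0.0002,-0.001,0,0,0,0],[0,0,0,0,0,0]]]' |grep -E "pos|contact"
```

```text
tool_pos: [0.585, -0.0035, 0.007]
contact_force: [0.6, 5.5, 4.5]
tool_pos: [0.5846, -0.0055, 0.007]
contact_force: [1.5, 5.8, 5.2]
```

```bash
for i in 1 2 ; do python3 -m handwheel '[[[-0.0002,-0.001,0,0,0,0],[-0.0002,-0.001,0,0,0,0],[0,0,0,0,0,0]]]' |grep -E "pos|contact";done
```

```text
tool_pos: [0.5841, -0.0075, 0.007]
contact_force: [1.8, 5.4, 5.6]
tool_pos: [0.5841, -0.0079, 0.0073]
contact_force: [2.9, 11.8, 6.3]
```

```bash
python3 -m handwheel '[[[0.0012,0.006,0,0,0,0],[0.0012,0.006,0,0,0,0],[0,0,0.033,0,0,0],[0,0,0.033,0,0,0],[-0.0234,-0.028,0.004,0,0,0],[-0.0234,-0.028,0,0,0,0],[-0.0234,-0.028,0,0,0,0],[-0.0234,-0.028,0,0,0,0],[0,0,0,0,0,0],[0,0,0,0,0,0]]]' 1
python3 - <<'E'
from h import *
from fit import fit
for c in("top","wrist"):
    s=state();ci=camera_info(c);I,D=grab_frame(c);C=cloud(ci,D);Z=C[...,2]
    fit(C,(Z>.036)&(Z<.052),c+'block',(.45,.66,-.25,.05));fit(C,(Z>.019)&(Z<.031),c+'stop',(.45,.66,-.25,.05))
d=(s["tool_pos"][:2]-[.5225,-.0839]);a=np.radians(-11.2);print("toolXY",d@[np.cos(a),np.sin(a)],d@[-np.sin(a),np.cos(a)])
cv2.imwrite("pics/w2.png",I)
E
```

```text
time: 11.1
tool_pos: [0.4897, -0.1112, 0.0748]
tool_rot: [-0.0, 0.1, 0.995, -0.0]
contact_force: [0.1, -0.1, 0.3]
gripper_width: 1.002
grasp_force: 0.0
topblock 30 [ 574.6 -167.2] [54.6  9.1] 74.6 z 0.042
topblock 1 [ 585.  -133.7] [0. 0.] 0.0 z 0.0417
topstop 107 [ 592.4 -147. ] [116.1  14.9] 78.09 z 0.0269
topstop 38 [609.8 -52.9] [31.7 15.6] 79.65 z 0.0266
wristblock 13795 [ 555.4 -125.8] [130.4  58.5] 77.55 z 0.0428
wristblock 1 [ 561.1 -126.4] [0. 0.] 0.0 z 0.0363
wriststop 1671 [ 528.3 -119.1] [128.1   2.9] 78.25 z 0.0252
wriststop 312 [606.4 -56.7] [15.2 16.6] 79.15 z 0.0263
toolXY -0.026180559492833155 -0.03224459980239026
```

View pics/w2.png

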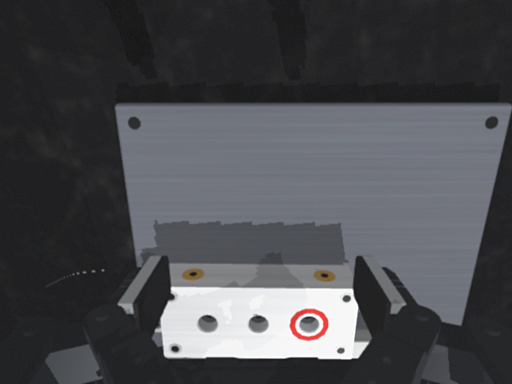

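Block nearly home at (260,322), seat ring at (309,323), possibly turned ~1°; I'll square it with a second push on the near side.

```bash
python3 -m handwheel '[[[0,0,-0.023,0,0,0],[0,0,-0.023,0,0,0],[0,0,-0.022,0,0,0],[0,0,0,0,0,0],[0.0049,-0.001,0,0,0,0],[0.0049,-0.001,0,0,0,0],[0.0049,-0.001,0,0,0,0],[0.0049,-0.001,0,0,0,0],[0.0049,-0.001,0,0,0,0],[0.001,-0.0002,0,0,0,0],[0,0,0,0,0,0]]]' 1;for i in 1 2 ; do python3 -m handwheel '[[[0.001,-0.0002,0,0,0,0],[0.001,-0.0002,0,0,0,0],[0,0,0,0,0,0]]]' |grep -E "pos|contact";done
```

```text
time: 12.12
tool_pos: [0.5174, -0.1154, 0.0079]
tool_rot: [0.001, 0.098, 0.995, -0.0]
contact_force: [0.4, 0.3, 0.3]
gripper_width: 1.0
grasp_force: 0.0
tool_pos: [0.5181, -0.1155, 0.0072]
contact_force: [-2.9, 0.8, 1.7]
tool_pos: [0.5194, -0.116, 0.0071]
contact_force: [-5.8, 0.3, 4.4]
```

```bash
for i in 1 2; do python3 -m handwheel '[[[0.001,-0.0002,0,0,0,0],[0,0,0,0,0,0]]]' |grep -E "pos|contact";done
```

```text
tool_pos: [0.5194, -0.1159, 0.007]
contact_force: [-8.7, 0.4, 8.5]
tool_pos: [0.5193, -0.1158, 0.0068]
contact_force: [-12.1, 0.2, 9.5]
```

```bash
python3 -m handwheel '[[[-0.01,0.002,0,0,0,0],[-0.005,0.001,0.01,0,0,0],[0,0,0.04,0,0,0],[0,0,0.04,0,0,0],[0,0,0.04,0,0,0],[0,0,0.04,0,0,0],[0,0,0,0,0,0],[0,0,0,0,0,0]]]' 1|grep pos
python3 look.py 3 marked_seat stop_corner manifold
python3 - <<'E'
from fit import *
I,D,C,ci=load("3");Z=C[...,2];b=(.38,.68,-.26,.08)
fit(C,(Z>.036)&(Z<.05),"block",b);fit(C,(Z>.006)&(Z<.05),"plate",b);fit(C,(Z>.018)&(Z<.032),"stops",b)
m=(Z>.018)&(Z<.05)&(C[...,0]>.45)&(C[...,1]<.0)&(C[...,0]<.64)&(C[...,1]>-.25);v,u=np.where(m);print(u.min(),u.max(),v.min(),v.max())
c=I[max(0,v.min()-10):v.max()+10,max(0,u.min()-10):u.max()+10]
cv2.imwrite("pics/c3.png",cv2.resize(c,None,fx=790/c.shape[1],fy=min(790/c.shape[1],590/c.shape[0]),interpolation=2))
E
```

```text
tool_pos: [0.5097, -0.1141, 0.1813]
13.6167 [ 0.50970245 -0.11407039  0.18127081] [ 0.00421623  0.09796098  0.99518081 -0.00101723]
marked_seat 0.94 [294. 228.] [ 0.5637 -0.0925  0.0339]
stop_corner 0.69 [200. 243.] [ 0.5584 -0.1852  0.0423]
manifold 0.74 [294. 229.] [ 0.5655 -0.0922  0.0346]
manifold 0.61 [259. 220.] [ 0.5448 -0.1239  0.0434]
block 7090 [ 556.6 -126. ] [130.3  57.1] 78.87 z 0.0428
plate 46722 [522.1 -84.1] [249.9 199.5] 78.77 z 0.013
stops 1283 [ 594.9 -118.8] [169.9  16.9] 78.92 z 0.0268
stops 1178 [ 549.7 -133.2] [147.  48.] 79.6 z 0.0267
178 354 196 262
```

View pics/c3.png

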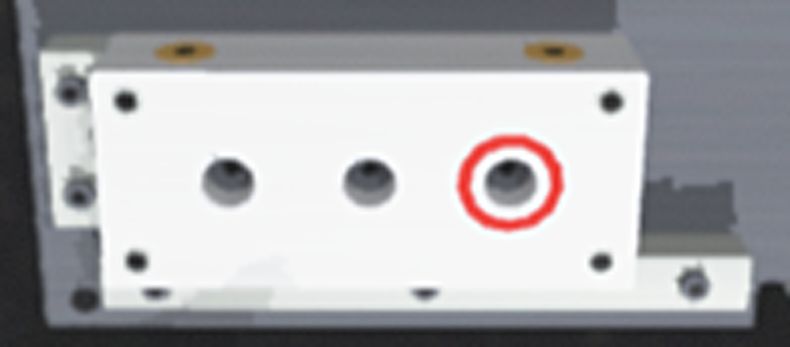

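The crop shows the block flush along the rail, with the end stop at its left in the picture and the ring at the right. A second light end push makes sure of the end stop.

```bash
python3 -m handwheel '[[[0.0236,0.0392,-0.03,0,0,0],[0.0236,0.0392,-0.03,0,0,0],[0.0236,0.0392,-0.03,0,0,0],[0,0,0,0,0,0],[0,0,-0.027,0,0,0],[0,0,-0.027,0,0,0],[0,0,-0.027,0,0,0],[0,0,0,0,0,0],[0,0,0,0,0,0]]]' 1;  python3 -m handwheel '[[[-0.0008,-0.0039,0,0,0,0],[-0.0006,-0.0029,0,0,0,0],[0,0,0,0,0,0]]]'|grep -E "pos|contact"
```

```text
time: 14.57
tool_pos: [0.562, -0.0237, 0.0288]
tool_rot: [-0.0, 0.098, 0.995, 0.0]
contact_force: [-2.6, 2.5, 11.6]
gripper_width: 1.001
grasp_force: 5.6
tool_pos: [0.5613, -0.0301, 0.0289]
contact_force: [1.5, 4.5, 7.6]
```

```bash
python3 -m handwheel '[[[0,0,0.035,0,0,0],[0.005,0.025,0,0,0,0],[0.005,0.025,0,0,0,0],[0,0,0,0,0,0],[0,0,0,0,0,0]]]' 1
python3 - <<'E'
from h import *
from fit import fit
s=state()
for c in("top","wrist"):
    ci=camera_info(c);I,D=grab_frame(c);C=cloud(ci,D);Z=C[...,2]
    fit(C,(Z>.036)&(Z<.052),c+'block',(.45,.66,-.25,.05))
d=(s["tool_pos"][:2]-[.5225,-.0839]);a=np.radians(-11.2);print("toolXY",d@[np.cos(a),np.sin(a)],d@[-np.sin(a),np.cos(a)])
E
```

```text
time: 15.23
tool_pos: [0.569, 0.02, 0.0614]
tool_rot: [-0.001, 0.097, 0.995, -0.0]
contact_force: [0.1, 0.3, -1.1]
gripper_width: 0.997
grasp_force: 0.0
topblock 559 [ 558.8 -127.6] [129.4  56.3] 78.97 z 0.0426
topblock 1 [ 550.4 -201.3] [0. 0.] 0.0 z 0.0387
wristblock 10577 [ 561.5 -100.7] [80.1 57.1] 78.65 z 0.0427
toolXY 0.025455372433470878 0.110940871856133
```

```bash
python3 -m handwheel '[[[0.0147,-0.0029,0,0,0,0],[0,0,-0.027,0,0,0],[0,0,-0.027,0,0,0],[0,0,0,0,0,0],[-0.0012,-0.0059,0,0,0,0],[-0.0012,-0.0059,0,0,0,0],[-0.0012,-0.0059,0,0,0,0],[-0.0006,-0.0029,0,0,0,0],[-0.0003,-0.0015,0,0,0,0],[0,0,0,0,0,0]]]' 1;  python3 -m handwheel '[[[-0.0003,-0.0015,0,0,0,0],[0,0,0,0,0,0]]]'|grep -E "pos|contact";  python3 -m handwheel '[[[-0.0002,-0.001,0,0,0,0],[0,0,0,0,0,0]]]'|grep -E "pos|contact"
```

```text
time: 16.17
tool_pos: [0.5809, -0.0063, 0.0099]
tool_rot: [0.001, 0.098, 0.995, -0.0]
contact_force: [0.2, 0.3, -0.7]
gripper_width: 0.996
grasp_force: 0.0
tool_pos: [0.5804, -0.007, 0.0093]
contact_force: [0.1, 0.7, -0.7]
tool_pos: [0.5803, -0.0073, 0.0093]
contact_force: [0.0, 4.9, 2.4]
```

```bash
python3 -m handwheel '[[[-0.0002,-0.001,0,0,0,0],[-0.0002,-0.001,0,0,0,0],[0,0,0,0,0,0]]]'|grep -E "pos|contact"; python3 -m handwheel '[[[0.002,0.009,0,0,0,0],[0.002,0.009,0,0,0,0],[0,0,0.04,0,0,0],[0,0,0.04,0,0,0],[-0.01,0.035,0.015,0,0,0],[-0.012,0.035,0.01,0,0,0],[-0.014,0.036,0.01,0,0,0],[-0.018,0.035,0.01,0,0,0],[-0.02,0.035,0.01,0,0,0],[-0.02,0.03,0,0,0,0],[-0.02,0.012,0,0,0,0],[0,0,0,0,0,0],[0,0,0,0,0,0]]]' 1; python3 look.py 4 gauge_center depth_gauge; python3 - <<'E'
from fit import *
I,D,C,ci=load("4");Z=C[...,2];b=(.40,.54,.18,.34)
fit(C,(Z>.1)&(Z<.116),"housing",b);fit(C,(Z>.116)&(Z<.126),"cap",b);fit(C,(Z>.03)&(Z<.126),"rest",b)
g=ci=camera_info("top");I,D=grab_frame("top");C=cloud(ci,D);Z=C[...,2];fit(C,(Z>.036)&(Z<.052),'topblock',(.45,.66,-.25,.05))
E
```

```text
tool_pos: [0.5803, -0.0074, 0.0096]
contact_force: [1.3, 12.3, 4.2]
time: 17.83
tool_pos: [0.4684, 0.2266, 0.1433]
tool_rot: [-0.0, 0.097, 0.995, -0.001]
contact_force: [0.1, -0.4, -0.7]
gripper_width: 0.999
grasp_force: 0.0
17.8333 [0.46839537 0.22655717 0.14329676] [-5.92760640e-05  9.67889909e-02  9.95304744e-01 -5.95191838e-04]
gauge_center 0.63 [310. 189.] [0.4459 0.2589 0.1136]
depth_gauge 0.75 [302. 170.] [0.4394 0.2576 0.0922]
housing 2817 [451.4 261.1] [44.3 22.8] 78.78 z 0.1132
housing 1 [449.3 260.4] [0. 0.] 0.0 z 0.116
cap 238 [452.  260.7] [8.8 9.7] 3.48 z 0.1207
rest 8014 [452.9 260.8] [86.3 50.3] 79.95 z 0.0518
topblock 564 [ 558.6 -128. ] [130.2  56.9] 78.69 z 0.0424
```

Block is home (contact repeats at the same Y, angle 78.7–78.9°). Gauge at (0.4515, 0.261), same yaw; grasping it.

```bash
python3 -m handwheel '[[[-0.0169,0.0343,0,0,0,0],[0,0,0,0,0,0],[0,0,0,0,0,0],[0,0,-0.027,0,0,0],[0,0,-0.027,0,0,0],[0,0,-0.027,0,0,0],[0,0,0,0,0,0],[0,0,0,0,0,0],[0,0,0,0,0,0]]]' 1
```

```text
time: 18.78
tool_pos: [0.4538, 0.2599, 0.0641]
tool_rot: [0.001, 0.099, 0.995, 0.0]
contact_force: [-0.2, 0.8, 0.1]
gripper_width: 1.002
grasp_force: 0.0
```

```bash
python3 -m handwheel '[[[-0.002,0.001,-0.001,0,0,0],[0,0,0,0,0,0],[0,0,0,0,0,0],[0,0,0,0,0,0]]]' 1; python3 -m handwheel '[[[0,0,0,0,0,0],[0,0,0,0,0,0],[0,0,0,0,0,0],[0,0,0,0,0,0],[0,0,0,0,0,0],[0,0,0,0,0,0],[0,0,0,0,0,0],[0,0,0,0,0,0]]]' 0
```

```text
time: 19.12
tool_pos: [0.4511, 0.2615, 0.0629]
tool_rot: [0.001, 0.098, 0.995, 0.0]
contact_force: [0.5, -0.7, 0.3]
gripper_width: 0.999
grasp_force: 0.0
time: 19.78
tool_pos: [0.4507, 0.2613, 0.062]
tool_rot: [0.0, 0.098, 0.995, 0.0]
contact_force: [1.0, 0.0, 1.6]
gripper_width: 0.51
grasp_force: 61.6
```

```bash
python3 -m handwheel '[[[0,0,0.015,0,0,0],[0,0,0.025,0,0,0],[0,0,0.025,0,0,0],[0.006,-0.018,0,0,0,0],[0.0112,-0.0354,0,0,0,0],[0.0112,-0.0354,0,0,0,0],[0.0112,-0.0354,0,0,0,0],[0.0112,-0.0354,0,0,0,0],[0.0112,-0.0354,0,0,0,0],[0.0112,-0.0354,0,0,0,0],[0.0112,-0.0354,0,0,0,0],[0.0112,-0.0354,0,0,0,0],[0.0112,-0.0354,0,0,0,0],[0.0052,-0.0175,0,0,0,0],[0,0,0,0,0,0],[0,0,0,0,0,0],[0,0,0,0,0,0]]]'; python3 look.py 5 gauge_center depth_gauge marked_seat gauge_tip
python3 - <<'E'
from fit import *
I,D,C,ci=load("5");Z=C[...,2]
fit(C,(Z>.05)&(Z<.3)&(D>.05),"x",(.52,.62,-.16,-.02))
for c in("scene","top"):
    J,d=grab_frame(c);c2=camera_info(c)
    for t in("gauge_tip","gauge_center","marked_seat"):
        for q in pinpoint(c,t)[:1]: u,v=q["position"];print(c,t,q["conf"],np.round([u,v],1),world(c2,d,u,v))
    if c=="scene": S=J[150:230,215:315]
cv2.imwrite("pics/c5.png",np.hstack([cv2.resize(I,(448,336)),cv2.resize(S,(352,336),interpolation=2)]))
E
```

```text
time: 21.2
tool_pos: [0.5615, -0.0921, 0.1256]
tool_rot: [-0.001, 0.098, 0.995, 0.0]
contact_force: [-0.6, -0.2, -2.7]
gripper_width: 0.508
grasp_force: 62.0
21.2 [ 0.56151055 -0.09214125  0.12562059] [-1.17465156e-03  9.80300730e-02  9.95182655e-01  4.55534291e-04]
gauge_center 0.67 [262. 293.] [ 0.5522 -0.0901  0.1684]
depth_gauge 0.82 [263. 244.] [ 0.5528 -0.0896  0.1276]
marked_seat 0.86 [261. 206.] [ 0.5651 -0.0934  0.0345]
x 43830 [558.4 -92. ] [126.6  32.1] 78.71 z 0.1835
scene gauge_tip 0.43 [270.2 208.5] [ 0.51218198 -0.09331936  0.01488111]
scene gauge_center 0.66 [282.2 171.2] [ 0.55467793 -0.09778046  0.16210779]
scene marked_seat 0.55 [345.4 265. ] [ 0.53273689 -0.41279837  0.01732775]
top marked_seat 0.52 [264.1 172. ] [ 0.55290446 -0.09542358  0.03864949]
```

View pics/c5.png

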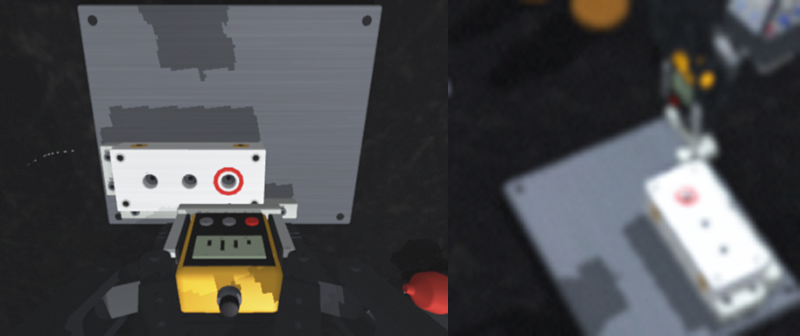

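Gauge held upright by its flanks over the block, foot lengthwise; the display faces the robot and the ring is at full-picture (261,206). Next, measure the cap's offset from the tool.

```bash
python3 - <<'E'
from fit import *
I,D,C,ci=load("5");Z=C[...,2]
a=np.radians(-11.2);R=np.array([[np.cos(a),np.sin(a)],[-np.sin(a),np.cos(a)]])
P=(C[...,:2]-[.5615,-.0921])@R.T*1000
near=(abs(P[...,0])<20)&(abs(P[...,1])<18)&(Z>.1)&(Z<.2)
for lo,hi in((.12,.13),(.14,.15),(.16,.17),(.173,.178),(.180,.190)):
    m=near&(Z>lo)&(Z<hi);q=P[m];print(lo,m.sum(),np.percentile(q,[2,50,98],axis=0).round(1).tolist(),np.median(Z[m]))
E
```

```text
0.12 298 [[-9.6, -17.2], [-9.1, -0.3], [-8.4, 17.2]] 0.12769728248597267
0.14 1004 [[-10.5, -17.2], [-9.1, -0.3], [-8.5, 17.2]] 0.1448513848886734
0.16 1600 [[-10.6, -17.2], [-9.7, -0.3], [-8.5, 17.1]] 0.16584260500526204
0.173 4497 [[-9.1, -17.4], [-2.6, -0.3], [11.2, 17.4]] 0.17694036860374687
0.18 651 [[-2.6, -4.4], [0.5, 0.1], [5.4, 4.2]] 0.18400598234255577
```

```bash
python3 -m handwheel '[[[0.0006,-0.0004,-0.0135,0,0,0],[0,0,-0.0135,0,0,0],[0,0,-0.0135,0,0,0],[0,0,0,0,0,0],[0,0,0,0,0,0]]]'; python3 -m handwheel '[[[0,0,-0.004,0,0,0],[0,0,-0.004,0,0,0],[0,0,-0.003,0,0,0],[0,0,0,0,0,0],[0,0,0,0,0,0]]]'
```

```text
time: 22.27
tool_pos: [0.5614, -0.0928, 0.0836]
tool_rot: [-0.002, 0.098, 0.995, 0.0]
contact_force: [0.0, 0.6, -2.4]
gripper_width: 0.507
grasp_force: 61.8
time: 22.68
tool_pos: [0.5631, -0.0933, 0.0752]
tool_rot: [-0.0, 0.098, 0.995, -0.0]
contact_force: [0.7, -0.0, -3.0]
gripper_width: 0.509
grasp_force: 61.8
```

```bash
python3 -m handwheel '[[[-0.0005,0.0003,-0.003,0,0,0],[0,0,-0.003,0,0,0],[0,0,0,0,0,0],[0,0,0,0,0,0]]]'|grep -E "pos|cont"; python3 -m handwheel '[[[0,0,-0.002,0,0,0],[0,0,-0.002,0,0,0],[0,0,-0.001,0,0,0],[0,0,0,0,0,0],[0,0,0,0,0,0]]]'|grep -E "pos|cont"
```

```text
tool_pos: [0.5625, -0.093, 0.0691]
contact_force: [-0.5, 0.3, -2.8]
tool_pos: [0.5628, -0.093, 0.0645]
contact_force: [-0.1, -0.4, -0.8]
```

Spring now felt (−2.8 → −0.8 N) exactly where the seat bottom should be; easing down to foot contact.

```bash
python3 -m handwheel '[[[0,0,-0.001,0,0,0],[0,0,-0.001,0,0,0],[0,0,0,0,0,0],[0,0,0,0,0,0]]]'|grep -E "pos|cont"; python3 -m handwheel '[[[0,0,-0.0007,0,0,0],[0,0,0,0,0,0],[0,0,0,0,0,0]]]'|grep -E "pos|cont";
```

```text
tool_pos: [0.5627, -0.093, 0.0624]
contact_force: [-0.3, 0.2, -0.1]
tool_pos: [0.5628, -0.0931, 0.062]
contact_force: [-0.6, 0.5, 2.4]
```

```bash
python3 -m handwheel '[[[0,0,-0.0006,0,0,0],[0,0,0,0,0,0],[0,0,0,0,0,0],[0,0,0,0,0,0]]]'; python3 look.py 6 marked_seat; python3 - <<'E'
from fit import *
I,D,C,ci=load("6");Z=C[...,2]
a=np.radians(-11.2);R=np.array([[np.cos(a),np.sin(a)],[-np.sin(a),np.cos(a)]])
s=state();P=(C[...,:2]-s["tool_pos"][:2])@R.T*1000
m=(abs(P[...,0]-1)<4)&(abs(P[...,1])<4)&(Z>.114)&(Z<.15);print("cap top",np.percentile(Z[m],[50,90]))
m=(abs(P[...,0]-1)<10)&(abs(P[...,1])<18)&(abs(P[...,1])>8)&(Z>.105)&(Z<.15);print("housing top",np.median(Z[m]))
c2=camera_info("top");J,d=grab_frame("top");C2=cloud(c2,d);z=C2[...,2];fit(C2,(z>.036)&(z<.052),'topblock',(.45,.66,-.25,.05))
fit(C,(Z>.036)&(Z<.048),'wblock',(.45,.66,-.25,.05))
cv2.imwrite("pics/w6b.png",I)
E
```

```text
time: 24.35
tool_pos: [0.5628, -0.0931, 0.062]
tool_rot: [0.0, 0.098, 0.995, -0.0]
contact_force: [-2.0, 0.7, 6.2]
gripper_width: 0.508
grasp_force: 62.9
24.35 [ 0.56282736 -0.09306346  0.06198626] [ 1.12214806e-04  9.80382360e-02  9.95182641e-01 -5.12717142e-05]
marked_seat 0.87 [263. 242.] [ 0.5584 -0.0915  0.0521]
marked_seat 0.47 [208. 222.] [ 0.5448 -0.1195  0.0438]
cap top [0.11721321 0.12608616]
housing top 0.11345975776819361
topblock 150 [ 549.4 -174. ] [40.2 57.9] 71.42 z 0.0422
topblock 88 [546.9 -93.3] [66.6 20.7] 79.94 z 0.0425
wblock 14864 [ 556.4 -126.5] [131.4  57. ] 78.92 z 0.0427
wblock 2 [558.5 -83.9] [0.5 0. ] -92.3 z 0.0477
```

View pics/w6b.png

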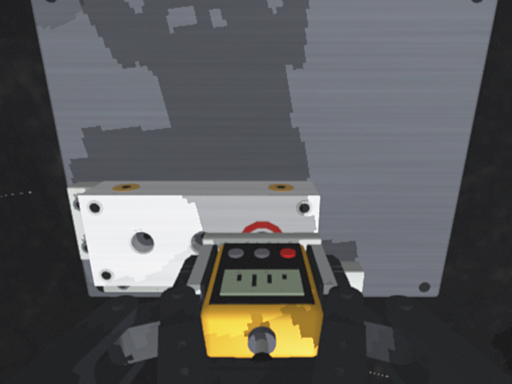

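```bash
python3 - <<'E'
from fit import *
I,D,C,ci=load("6");Z=C[...,2]
a=np.radians(-11.2);R=np.array([[np.cos(a),np.sin(a)],[-np.sin(a),np.cos(a)]])
P=(C[...,:2]-[.5628,-.0931])@R.T*1000
m=(abs(P[...,0]-1)<7)&(abs(P[...,1])<7)&(Z>.117)&(Z<.15);print(m.sum(),np.percentile(Z[m],[50,80,95,99]));print(np.histogram(Z[m],10))
m2=m&(Z>np.percentile(Z[m],97)-.002);print(P[m2].mean(0))
s=state();print(s["contact_force"])
E
```

```text
413 [0.12104607 0.12594742 0.12731452 0.12776293]
(array([126,  30,  29,  35,  24,  10,  33,  61,  45,  20]), array([0.11700845, 0.1181556 , 0.11930276, 0.12044991, 0.12159706,
       0.12274422, 0.12389137, 0.12503853, 0.12618568, 0.12733283,
       0.12847999]))
[-1.23993615  0.11949375]
[-2.94761597  1.59544125  6.23478403]
```

The cap rose about 7 mm, as it should with the spindle on the seat bottom. The foot is flat, the push is light, and the block is still at (556.4, −126.5) mm and square.

```bash
python3 -c "
from plant import *
print(job_done())"
```

```text
the job is handed in; nothing more can be done
None
```

The job is handed in at about 24 s: the block is square and home against both stops, and the gauge is held upright in the red-ringed seat with its foot flat, under a light push of about 9 N including the spindle spring. During one repositioning move a finger briefly pressed on the block's top with about 12 N, and the block did not shift.

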